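Unlatch and open the feed hatch of a sample mill

ROBOT

A 7-joint arm with a two-finger parallel gripper is mounted at the origin on the work surface. World frame = base frame: x ahead of the robot, y to its left, z up, the work surface at z = 0. Lengths are in m, angles in rad, forces in N, time in s.
With the tool pointing down it reaches from about 0.425 to 0.925 m from the base axis. Payload 6.8 kg.
Tool frame: the origin (TCP) lies between the finger pads; the fingertips stand 22 mm ahead of it and the grasp point (between the pads) lies 3 mm ahead of it; z points along the fingers, y is the line along which they close (so a half turn about z gives the same grasp; the last joint's range is limited). The gripper opens to 88 mm and grips with 3 to 60 N. Pads are 20 mm wide; open, the fingers measure 115 mm over their backs; the gripper's body (75 mm by 178 mm) begins 61 mm behind the grasp point.
Start: joints at [-1.304, 0.477, 0.022, 1.555, -0.011, 1.109, -0.083], TCP at [0.247, 0.628, 0.245] pointing down, gripper open.
Joint ranges: [-2.96, 2.96], [-0.34, 2.1], [-1.41, 1.46], [0.24, 2.44], [-1.37, 4.51], [0.17, 1.92], [-2.96, 2.96]. Speed limits (rad/s): [2.39, 2.39, 3.14, 3.14, 3.14, 3.14, 3.14].

INTERFACE

Orientations are given as a unit quaternion [w, x, y, z].
In Python, from cell import env, viewer, job gives the robot as it stands. The module is installed in compiled form; this text tells all that it offers.
- The arm moves only by the tool apply_moves, never from a script. Its argument "motion" is a list that holds one entry, the list of rows, each a list of 5 numbers: the shift along the tool's x, y, z in m, then the turn about the tool's z in degrees, then the finger opening in m, from 0 to 0.0878. A call has 1 to 8 rows; each row shifts and turns the commanded pose from where the row before left it, along the tool's axes as they then stand; what a row does not reach is not made up. A row lasts 1/10 s, in which the tool goes at most 50 mm and 8.59 degrees, less where a joint would pass 70% of its speed; a pose out of reach is approached as far as the arm can. A call with a gripper value outside its range is refused whole. The fingers move at their own pace and stop on an object; "newtons" is the grip in N (left out, the last holds). Time passes only in rows, so rows that do not move let the fingers close. It gives the time, the measured TCP pose, the force, the opening and the grip force at its end, in the units of the state.
- env.read_state(): the state, without advancing time (a new reading comes with each control period).
- viewer.get_image(name): name is "scene" or "top"; returns a dict with "frame" (420x560x3 uint8, red, green, blue), "fov_y" (degrees; the focal length in pixels is half the picture's height over the tangent of half this angle, whatever the lens; pixels are square), "cx", "cy" (the principal point, pixels), "R" (3x3) and "t" (3): a world point X has camera coordinates R X + t. Camera axes: x right, y down, z forward; pixel columns grow to the right and rows downward; lengths in m; the calibration is good to about 2 mm. A picture is of the moment at which its call begins. There is no depth.
- job.close_job(): hands the job in; it is judged then, once.
The state is a dict: "time_s": time; "qpos": joint angles; "joint_velocities": joint speeds; "tau": joint torques, N m; "tool_pos": TCP position; "orientation": TCP orientation; "ft_force": force on the tool from outside, world axes, zero at the start; "torque": the same for the moment, N m; "width": finger opening in m; "grip_force": force on a finger pad.
Only numpy, scipy, OpenCV 4.12 (cv2) and the standard library are available. Lean on these libraries where they do the work, as an engineer would, in place of code of your own. Each camera call takes 0.05 s, during which the arm holds its last target. There are 200 camera calls.

TASK

Open the feed hatch of the sample mill for loading: swing the latch lever up and over past its centre until it stays fully open with its hook clear of the hatch, then slide the hatch all the way open to its stop and leave it there. Work gently, without forcing the lever or ramming the hatch against its stop, and leave the cups and the jar where they stand.

Things in the scene. Friction and masses are not known exactly. Their poses are not given: they have to be found in the camera images.
- mill: White sample mill fixed to the bench, a low block 190 mm (its x) by 320 mm (its y, from y = -245 mm to +75 mm), flat top (deck) 100 mm above the bench. Origin on the bench. Its +y axis points from the hatch to the latch and on along the closed lever, its -y axis is the way the hatch opens. The feed opening (80 by 90 mm) lies in the deck under the closed hatch.
- latch_pivot (a point): Middle of the lever's hinge pin, between two steel cheeks (outside faces 60 mm apart, 30 mm high) on the deck, at (0, 45, 122) mm in the mill's frame. The pin runs along the mill's x.
- lever_tip (a point): Point on the lever 100 mm from the pivot, close to its free end, midway across its width. The lever is a plain steel plate 105 mm long, 40 mm wide, 4 mm thick, with its middle plane 3 mm above the pin when closed and a round 8 mm bead along its free end. Closed, it lies level at 125 mm above the bench, pointing along the mill's +y, and its last 75 mm stand out beyond the housing with nothing but the bench below.
- lever (a joint): Angle of the lever (rad): 0 closed and level, grows as the free end is lifted and swings over towards the hatch, 1.57 upright, 2.0 fully open at its stop, leaning 25 degrees past upright. An over-centre spring holds it closed with about 5 N at the tip; beyond dead centre (about 0.75) the same spring throws it open and keeps it open.
- hook_tooth (a point): Bottom middle of the hook tooth, at the hatch end of a level dark steel frame, 72 mm wide and 26 mm high, that rides on the lever. Closed, the tooth stands behind the keeper; it rises out of it at a lever angle of about 1.0 and, fully open, is 27 mm above the hatch plate, 88 mm from the pin towards the hatch.
- hatch_rib (a point): Top middle of the upright rib on the hatch (rib 90 mm long along the mill's x, 10 mm thick, standing 30 mm above the 8 mm hatch plate; its top is 138.5 mm above the bench and the plate's top 108.5 mm). The rib is at the hatch's end farthest from the latch. Push its latch-side face towards the mill's -y to open the hatch, or pinch it. Two 12 mm high guide rails flank the hatch plate, 124 mm apart.
- hatch_keeper (a point): Top middle of the hatch's keeper, a 44 mm wide, 6 mm thick upright lip at the latch end of the hatch, 110 mm from the rib; closed, the hook's tooth stands behind it.
- hatch (a joint): Travel of the hatch (m): 0 shut, grows towards the mill's -y, 0.085 fully open at its stop. It slides with about 3 N of friction and stays where it is left; while the hook is engaged it cannot move more than a few mm.
- cup_a: Clear plastic sample cup, 84 mm across and 65 mm high, loose on the bench; origin at the centre of its foot. To be left alone.
- cup_b: Another such cup. To be left alone.
- jar: White plastic jar, 70 mm across and 90 mm high, loose on the bench; origin at the centre of its foot. To be left alone.

How it is judged:
On the way, in this order (a step that is already met when the one before it is completed fails the run):
1. the lever is past upright and stays there, the hook clear, with the hatch still shut (value of joint lever above 1.6 rad and value of joint hatch below 0.015 m), for 0.2 s.
2. the hatch is slid open to its stop (value of joint hatch above 0.08 m), for 0.2 s.
At the end, for the whole second after the job is handed in: The lever rests open (more than 1.6 rad), and the hatch rests within 5 mm of its open stop (more than 80 mm of 85 mm) (value of joint lever above 1.6 rad and value of joint hatch above 0.08 m and velocity of joint hatch below 0.01 m/s and velocity of joint lever between -0.05 and 0.05 rad/s); the robot touches nothing.
It fails at once if the lever is forced or the hatch is rammed: a finger force over 60 N on it (contact force between the fingers and lever above 60 N or contact force between the fingers and hatch above 60 N).
It fails at once if a cup or the jar is shoved more than 30 mm (distance of any of cup_a, cup_b, jar from where it was at the start of the episode above 0.03 m).
It fails at once if a cup or the jar is knocked over (angle between any of cup_a, cup_b, jar's own z axis and vertical above 0.6 rad).
It also fails if it takes over 48 s, if anything falls off the work surface, if the arm or the gripper's body presses on something with over 40 N, if the wrist force passes 120 N, or if a joint passes its speed limit or range.

## Working session

There is one attempt and no reset: what is moved stays moved. The work goes in short steps, Python scripts to look and compute and a tool call to move; the robot and the scene stay as the last step left them, time stands still between calls to the robot, and variables do not carry over. Pictures are saved under pics/ and viewed, at most 10 in all, crops included, and the job is handed in when it is done.

Besides the shell and the picture viewer there is one more tool, called as a command line: name --argument value ..., lists and objects as JSON in quotes. apply_moves: Moves the arm, as the interface text tells. Its arguments: {"type":"object","properties":{"motion":{"type":"array"},"newtons":{"type":"number"}},"required":["motion"]}

```bash
mkdir -p pics; cat > h.py <<'E'
import numpy as np, cv2, json
from cell import env, viewer, job
def snap(n,tag):
    d=viewer.get_image(n); cv2.imwrite(f"pics/{tag}.png",cv2.cvtColor(d["frame"],cv2.COLOR_RGB2BGR))
    c={k:np.array(d[k]).tolist() for k in("fov_y","cx","cy","R","t")}; json.dump(c,open(f"{tag}.json","w")); return d
def cam(tag):
    c=json.load(open(f"{tag}.json")); return np.array(c["R"]),np.array(c["t"]),210/np.tan(np.radians(c["fov_y"])/2),c["cx"],c["cy"]
def ray(tag,u,v,z):
    R,t,f,cx,cy=cam(tag); o=-R.T@t; d=R.T@np.array([(u-cx)/f,(v-cy)/f,1]); return o+d*(z-o[2])/d[2]
def proj(tag,X):
    R,t,f,cx,cy=cam(tag); p=R@np.array(X)+t; return np.array([f*p[0]/p[2]+cx,f*p[1]/p[2]+cy])
E
python3 - <<'E'
from h import *
for n in("scene","top"):
    d=snap(n,n+"0"); print(n,d["fov_y"],d["cx"],d["cy"],np.round(d["R"],3).tolist(),np.round(d["t"],3))
a=cv2.imread("pics/scene0.png")
s=env.read_state(); print({k:np.round(v,3).tolist() for k,v in s.items()})
E
```

```text
scene 44.4260680359754 278.96479671609325 207.57984795969486 [[0.697, 0.717, 0.022], [0.415, -0.378, -0.827], [-0.585, 0.586, -0.561]] [-0.379 -0.148  1.393]
top 42.42374599665701 275.66380055369 209.70159632944006 [[0.01, -0.999, -0.033], [-0.995, -0.007, -0.097], [0.097, 0.034, -0.995]] [-0.015  0.567  1.031]
{'time_s': 0.1, 'qpos': [-1.304, 0.478, 0.022, 1.556, -0.011, 1.109, -0.083], 'joint_velocities': [0.0, -0.002, 0.0, -0.002, -0.0, -0.001, -0.0], 'tau': [0.004, -58.409, 1.54, -27.332, -0.054, 0.013, 0.0], 'tool_pos': [0.247, 0.628, 0.244], 'orientation': [-0.0, 0.186, 0.982, -0.001], 'ft_force': [0.321, -0.101, -0.494], 'torque': [-0.038, 0.001, -0.018], 'grip_force': 0.0, 'width': 0.088}
```

View pics/scene0.png

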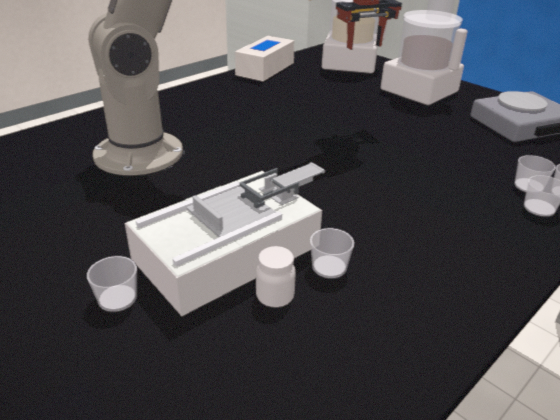

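View pics/top0.png

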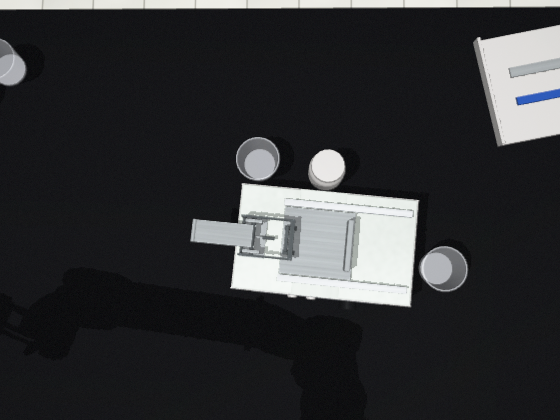

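The scene shows the mill with its lever towards the far right. The top view shows the lever tip around (193,231), deck corners near (242,184), (418,200), (411,306) and (232,289), cups at (258,160) and (443,269), and the jar at (328,168). I'll enlarge it.

```bash
python3 - <<'E'
from h import *
a=cv2.imread("pics/top0.png")[170:315,180:430]
cv2.imwrite("pics/crop1.png",cv2.resize(a,None,fx=3.2,fy=3.2,interpolation=cv2.INTER_CUBIC))
for u,v in [(242,184),(418,200),(411,306),(232,289)]: print(ray("top0",u,v,.1).round(4))
E
```

```text
[0.607 0.05  0.1  ]
[ 0.5795 -0.2697  0.1   ]
[ 0.3899 -0.2545  0.1   ]
[0.4161 0.065  0.1   ]
```

View pics/crop1.png

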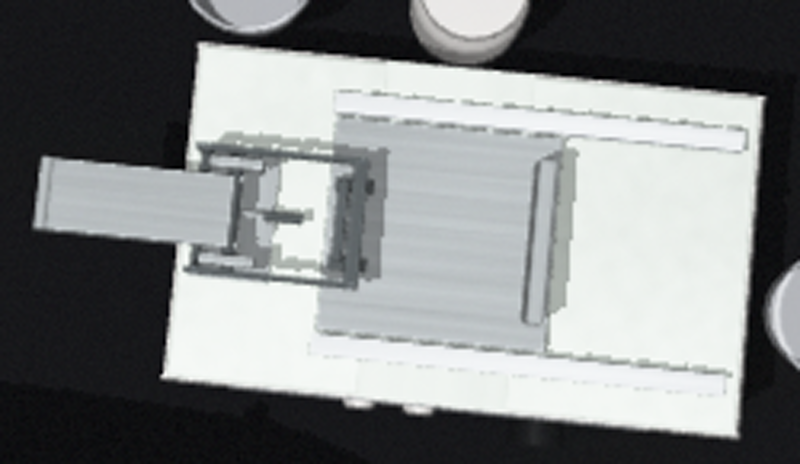

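```bash
cat >> h.py <<'E'
def fit():
    pts=[(198,43),(765,96),(738,437),(163,378)]; W=np.array([ray("top0",180+u/3.2,170+v/3.2,.1)[:2] for u,v in pts])
    M=np.array([(95,75),(95,-245),(-95,-245),(-95,75)])/1e3
    a=M-M.mean(0); b=W-W.mean(0)
    th=np.arctan2((a[:,0]*b[:,1]-a[:,1]*b[:,0]).sum(),(a*b).sum()); c,s=np.cos(th),np.sin(th); R=np.array([[c,-s],[s,c]])
    o=W.mean(0)-R@M.mean(0); return R,o,th,W-(M@R.T+o)
R_,o_,th_,res_=fit()
def w(x,y,z): p=R_@np.array([x,y])/1e3+o_; return np.array([*p,z/1e3])
def m(p): return np.array([*(R_.T@(np.array(p[:2])-o_)),p[2]])*1e3
from scipy.spatial.transform import Rotation as Ro
def tool():
    s=env.read_state(); q=s["orientation"]; T=Ro.from_quat([q[1],q[2],q[3],q[0]]).as_matrix(); return s,T
E
python3 - <<'E'
from h import *
print("yaw",np.degrees(th_),o_,(res_*1e3).round(1).tolist())
c=lambda u,v:(180+u/3.2,170+v/3.2)
print("lever end corners", m(ray("top0",*c(42,156),.125)),m(ray("top0",*c(35,229),.125)))
print("rib top corners L face", m(ray("top0",*c(540,158),.1385)),m(ray("top0",*c(524,322),.1385)),"R face",m(ray("top0",*c(556,158),.1385)),m(ray("top0",*c(546,322),.1385)))
print("tip w",w(0,145,125))
# check in scene view
for p in [(95,75,100),(-95,-245,100),(95,-245,100),(20,150,125),(-20,150,125),(45,-125,138.5)]: print(p,proj("scene0",w(*p)).round(1))
s,T=tool(); print(T.round(3)); 
for p in [w(0,145,160)]:
    print("tool-axes shift",(T.T@(p-s["tool_pos"])).round(4))
xm=np.array([*R_[:,0],0]); print("mill x in tool", (T.T@xm).round(3))
E
```

```text
yaw -5.112551992202069 [ 0.50610293 -0.01737455] [[0.7, 1.4], [0.6, -1.7], [-0.7, -0.9], [-0.5, 1.2]]
lever end corners [ 20.73688732 153.72643656 125.        ] [-19.98664893 152.98210744 125.        ]
rib top corners L face [  45.08706742 -119.98082788  138.5       ] [ -44.04615349 -119.06972812  138.5       ] R face [  45.92331044 -128.60116617  138.5       ] [ -42.86955747 -130.81735233  138.5       ]
tip w [0.51902424 0.12704858 0.125     ]
(95, 75, 100) [320.4 209.1]
(-95, -245, 100) [125.5 221.9]
(95, -245, 100) [176.8 276. ]
(20, 150, 125) [323.1 171.2]
(-20, 150, 125) [310.4 163.7]
(45, -125, 138.5) [220.2 217. ]
[[-0.931  0.366 -0.   ]
 [ 0.366  0.931 -0.002]
 [-0.    -0.002 -1.   ]]
tool-axes shift [-0.4364 -0.3662  0.0845]
mill x in tool [-0.96   0.282 -0.   ]
```

apply_moves --motion '[[[0,0,0,8.5,0.0878],[0,0,0,8.5,0.0878],[0,0,0,8.5,0.0878],[0,0,0,8.5,0.0878],[0,0,0,8.5,0.0878],[0,0,0,8.5,0.0878],[0,0,0,8.5,0.0878],[0,0,0,8.5,0.0878]]]'

```text
time_s: 0.9
tool_pos: [0.2469, 0.6279, 0.2441]
orientation: [0.0, 0.706, 0.708, -0.0]
ft_force: [0.1, 1.0, -0.3]
width: 0.0876
grip_force: 0.0
```

apply_moves --motion '[[[0,0,0,5.6,0.0878],[0,0,0,0,0.0878]]]'

```text
time_s: 1.1
tool_pos: [0.2468, 0.6279, 0.2441]
orientation: [0.0, 0.738, 0.675, -0.0]
ft_force: [0.5, -1.0, 0.2]
width: 0.0879
grip_force: 0.0
```

```bash
cat > st.py <<'E'
from h import *
import sys
s,T=tool(); print("t",s["time_s"],"tcp mill",m(s["tool_pos"]).round(1),"world",np.round(s["tool_pos"],3),"F",np.round(s["ft_force"],1),"w",round(s["width"],4),"g",round(s["grip_force"],1),"q",np.round(s["qpos"],2))
xm=np.array([*R_[:,0],0]); print("mill x in tool",(T.T@xm).round(4))
if len(sys.argv)>3: print("shift",(T.T@(w(*map(float,sys.argv[1:4]))-s["tool_pos"])*1e3).round(1))
E
python3 st.py 0 145 170
```

```text
t 1.1 tcp mill [-315.8  619.6  244.1] world [0.247 0.628 0.244] F [ 0.5 -1.   0.2] w 0.0879 g 0.0 q [-1.5   0.49  0.3   1.57 -0.16  1.11 -1.25]
mill x in tool [-1.e-04  1.e+00  0.e+00]
shift [-474.6  315.7   74.6]
```

apply_moves --motion '[[[-0.03,0.02,0,0,0.0878],[-0.03,0.02,0,0,0.0878],[-0.03,0.02,0,0,0.0878],[-0.03,0.02,0,0,0.0878],[-0.03,0.02,0,0,0.0878],[-0.03,0.02,0,0,0.0878],[-0.03,0.02,0,0,0.0878],[-0.03,0.02,0,0,0.0878]]]'

```text
time_s: 1.9
tool_pos: [0.3857, 0.3735, 0.2446]
orientation: [-0.0, 0.737, 0.676, -0.0]
ft_force: [1.3, -0.4, -0.8]
width: 0.0876
grip_force: 0.0
```

apply_moves --motion '[[[-0.03,0.02,0,0,0.0878],[-0.03,0.02,0,0,0.0878],[-0.03,0.02,0,0,0.0878],[-0.03,0.02,0,0,0.0878],[-0.03,0.02,0,0,0.0878],[-0.03,0.02,0,0,0.0878],[-0.03,0.02,0,0,0.0878],[0,0,0,0,0.0878]]]'

```text
time_s: 2.7
tool_pos: [0.508, 0.148, 0.245]
orientation: [0.001, 0.739, 0.673, -0.0]
ft_force: [0.2, 0.5, -0.1]
width: 0.0878
grip_force: 0.0
```

```bash
python3 st.py 0 143 128
```

```text
t 2.7 tcp mill [-12.8 164.8 245. ] world [0.508 0.148 0.245] F [ 0.2  0.5 -0.1] w 0.0878 g 0.0 q [-0.84  0.25  0.53  1.93 -0.15  0.99 -0.34]
mill x in tool [0.0044 1.     0.0016]
shift [-21.6  12.7 117. ]
```

apply_moves --motion '[[[-0.022,0.013,0.02,0,0.0878],[0,0,0.025,0,0.0878],[0,0,0.025,0,0.0878],[0,0,0.022,0,0.0878],[0,0,0.015,0,0.0878],[0,0,0.01,0,0.0878],[0,0,0,0,0.0878],[0,0,0,0,0.0878]]]'

```text
time_s: 3.5
tool_pos: [0.5173, 0.1307, 0.128]
orientation: [0.0, 0.737, 0.675, 0.0]
ft_force: [0.7, 0.8, 0.4]
width: 0.0878
grip_force: 0.0
```

```bash
python3 st.py 0 143 128; python3 - <<'E'
from h import *
snap("scene","s1")
a=cv2.imread("pics/s1.png")[90:270,210:450]; cv2.imwrite("pics/crop2.png",cv2.resize(a,None,fx=3,fy=3,interpolation=cv2.INTER_CUBIC))
E
```

```text
t 3.5 tcp mill [ -2.  148.4 128. ] world [0.517 0.131 0.128] F [0.7 0.8 0.4] w 0.0878 g 0.0 q [-0.74  0.43  0.47  2.02 -0.28  0.75 -0.19]
mill x in tool [-1.7e-03  1.0e+00  3.0e-04]
shift [-5.4  2.   0. ]
```

View pics/crop2.png

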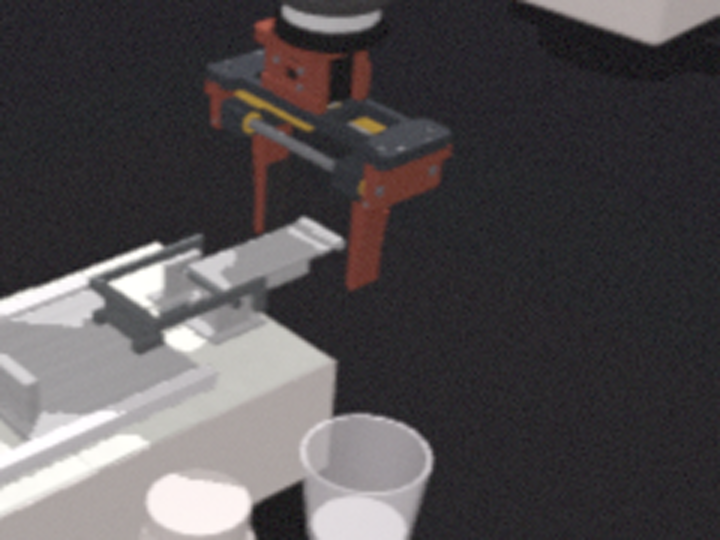

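The fingers straddle the lever end (crop ≈(320,235), fingers at (262,190) and (365,245)). I'll centre and pinch.

apply_moves --motion '[[[-0.007,0.002,0,0,0.07],[0,0,0,0,0.055],[0,0,0,0,0.045],[0,0,0,0,0.036],[0,0,0,0,0.036],[0,0,0,0,0.036],[0,0,0,0,0.036],[0,0,0,0,0.036]]]' --newtons 20

```text
time_s: 4.35
tool_pos: [0.5199, 0.1232, 0.1277]
orientation: [0.001, 0.738, 0.675, 0.001]
ft_force: [5.6, -0.1, -4.2]
width: 0.0395
grip_force: 20.0
```

```bash
python3 st.py; python3 - <<'E'
import numpy as np
# tip path rows in tool axes: x=mill y, z=-up; r=98, arm offset 3 above pin
a=np.arange(0,1.75,.08); y=98*np.cos(a)-3*np.sin(a); z=98*np.sin(a)+3*np.cos(a)
print(np.c_[a[1:],np.diff(y),-np.diff(z)].round(1).tolist())
E
```

```text
t 4.35 tcp mill [  1.2 141.2 127.7] world [0.52  0.123 0.128] F [ 5.6 -0.1 -4.2] w 0.0395 g 20.0 q [-0.72  0.43  0.47  2.02 -0.28  0.75 -0.17]
mill x in tool [-4.e-04  1.e+00  3.e-03]
[[0.1, -0.6, -7.8], [0.2, -1.2, -7.8], [0.2, -1.8, -7.6], [0.3, -2.4, -7.5], [0.4, -3.0, -7.3], [0.5, -3.6, -7.0], [0.6, -4.1, -6.7], [0.6, -4.6, -6.3], [0.7, -5.1, -5.9], [0.8, -5.6, -5.5], [0.9, -6.0, -5.1], [1.0, -6.4, -4.6], [1.0, -6.7, -4.0], [1.1, -7.0, -3.5], [1.2, -7.3, -2.9], [1.3, -7.5, -2.3], [1.4, -7.7, -1.7], [1.4, -7.8, -1.1], [1.5, -7.8, -0.5], [1.6, -7.8, 0.2], [1.7, -7.8, 0.8]]
```

apply_moves --motion '[[[-0.0006,0,-0.0078,0,0.036],[-0.0012,0,-0.0078,0,0.036],[-0.0018,0,-0.0076,0,0.036],[-0.0024,0,-0.0075,0,0.036]]]'

```text
time_s: 4.75
tool_pos: [0.5193, 0.1171, 0.1583]
orientation: [0.001, 0.738, 0.675, 0.001]
ft_force: [6.3, -0.8, -8.7]
width: 0.0396
grip_force: 20.0
```

```bash
python3 st.py; python3 - <<'E'
from h import *
snap("scene","s2")
a=cv2.imread("pics/s2.png")[90:270,210:450]; cv2.imwrite("pics/crop3.png",cv2.resize(a,None,fx=3,fy=3,interpolation=cv2.INTER_CUBIC))
E
```

```text
t 4.75 tcp mill [  1.2 135.1 158.3] world [0.519 0.117 0.158] F [ 6.3 -0.8 -8.7] w 0.0396 g 20.0 q [-0.74  0.38  0.5   2.01 -0.24  0.81 -0.19]
mill x in tool [-5.e-04  1.e+00  3.e-03]
```

View pics/crop3.png

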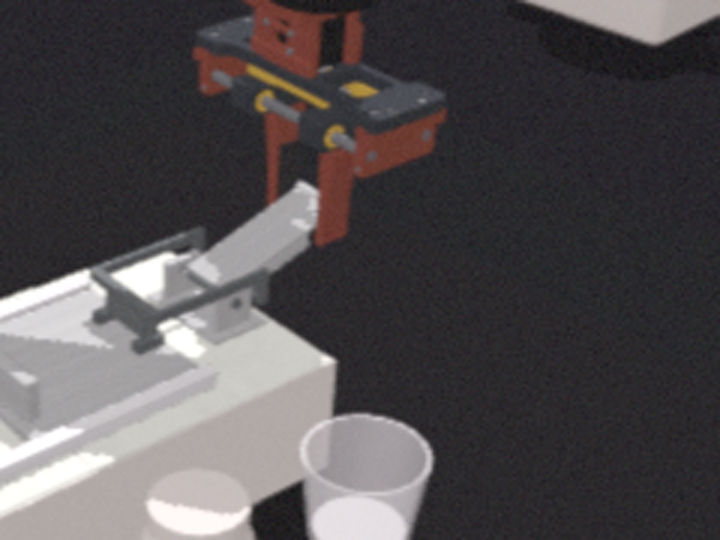

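The lever follows the pinch (tip at crop ≈(310,190)) with low forces, so I'll continue along the arc.

apply_moves --motion '[[[-0.003,0,-0.0073,0,0.036],[-0.0036,0,-0.007,0,0.036],[-0.0041,0,-0.0067,0,0.036],[-0.0046,0,-0.0063,0,0.036],[-0.0051,0,-0.0059,0,0.036],[-0.0056,0,-0.0055,0,0.036],[-0.006,0,-0.0051,0,0.036],[-0.0064,0,-0.0046,0,0.036]]]'

```text
time_s: 5.6
tool_pos: [0.5159, 0.0789, 0.2074]
orientation: [0.001, 0.738, 0.675, 0.001]
ft_force: [4.5, -0.0, -1.6]
width: 0.04
grip_force: 20.0
```

apply_moves --motion '[[[-0.0067,0,-0.004,0,0.036],[-0.007,0,-0.0035,0,0.036],[-0.0073,0,-0.0029,0,0.036],[-0.0075,0,-0.0023,0,0.036],[0,0,0,0,0.036]]]'

```text
time_s: 6.1
tool_pos: [0.5131, 0.0481, 0.2208]
orientation: [0.001, 0.739, 0.674, 0.001]
ft_force: [2.5, -4.6, 5.7]
width: 0.0397
grip_force: 20.0
```

```bash
python3 st.py
```

```text
t 6.1 tcp mill [  1.2  65.8 220.8] world [0.513 0.048 0.221] F [ 2.5 -4.6  5.7] w 0.0397 g 20.0 q [-0.69  0.26  0.56  1.99 -0.17  0.93 -0.13]
mill x in tool [0.0018 1.     0.0028]
```

apply_moves --motion '[[[-0.0077,0,-0.0015,0,0.036],[-0.0078,0,-0.0008,0,0.036],[-0.0078,0,0,0,0.036],[-0.0078,0,0.0004,0,0.036],[-0.0078,0,0.001,0,0.036],[0,0,0,0,0.036]]]'

```text
time_s: 6.7
tool_pos: [0.5094, 0.0076, 0.2204]
orientation: [0.002, 0.739, 0.674, -0.0]
ft_force: [7.0, -9.1, -3.3]
width: 0.0398
grip_force: 20.0
```

apply_moves --motion '[[[0,0,0,0,0.05],[0,0,0,0,0.07],[0,0,0,0,0.0878],[0,0,0,0,0.0878],[0,0,0,0,0.0878]]]'

```text
time_s: 7.2
tool_pos: [0.5083, 0.0121, 0.2202]
orientation: [-0.0, 0.737, 0.675, -0.0]
ft_force: [-0.4, -0.2, 0.3]
width: 0.0765
grip_force: 0.0
```

```bash
python3 st.py 0 -90 260; python3 - <<'E'
from h import *
snap("scene","s3")
a=cv2.imread("pics/s3.png")[60:280,120:420]; cv2.imwrite("pics/crop4.png",cv2.resize(a,None,fx=2.6,fy=2.6,interpolation=cv2.INTER_CUBIC))
E
```

```text
t 7.2 tcp mill [ -0.5  29.6 220.2] world [0.508 0.012 0.22 ] F [-0.4 -0.2  0.3] w 0.0765 g 0.0 q [-0.63  0.25  0.58  2.   -0.17  0.93 -0.06]
mill x in tool [-1.3e-03  1.0e+00 -7.0e-04]
shift [-119.6    0.3  -39.8]
```

View pics/crop4.png

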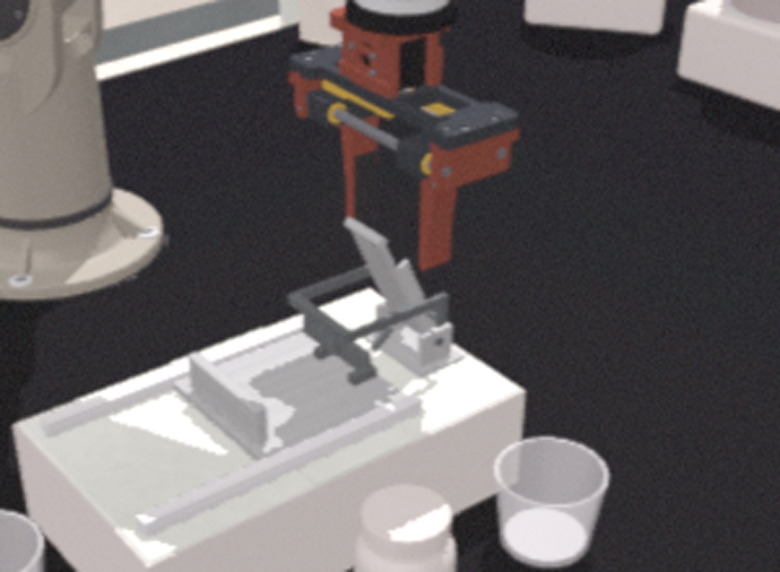

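The lever rests fully open with its hook raised (tip at crop ≈(365,230)), and the hatch is shut. I'll go up, over, and close the fingers.

apply_moves --motion '[[[0,0,-0.025,0,0.0878],[0,0,-0.035,0,0.0878],[-0.01,0,-0.01,0,0.0878],[-0.03,0,0,0,0.0878],[-0.03,0,0,0,0.0878],[-0.03,0,0,0,0.05],[-0.02,0,0,0,0.02],[0,0,0,0,0]]]'

```text
time_s: 8.05
tool_pos: [0.4969, -0.111, 0.2901]
orientation: [0.0, 0.74, 0.673, -0.0]
ft_force: [-0.0, 0.0, -0.7]
width: 0.067
grip_force: 0.0
```

apply_moves --motion '[[[0,0,0.03,0,0],[0,0,0.03,0,0],[0,0,0.02,0,0],[0,0,0,0,0],[0,0,0,0,0]]]'

```text
time_s: 8.55
tool_pos: [0.4981, -0.1071, 0.2105]
orientation: [-0.0, 0.737, 0.675, -0.0]
ft_force: [0.5, -0.6, -0.1]
width: 0.027
grip_force: 0.0
```

```bash
python3 st.py 0 -92 140
```

```text
t 8.55 tcp mill [  0.  -90.1 210.5] world [ 0.498 -0.107  0.21 ] F [ 0.5 -0.6 -0.1] w 0.027 g 0.0 q [-0.45  0.28  0.65  2.01 -0.21  0.91  0.22]
mill x in tool [-1.5e-03  1.0e+00 -7.0e-04]
shift [-1.9  0.  70.5]
```

apply_moves --motion '[[[-0.002,0,0.02,0,0],[0,0,0.02,0,0],[0,0,0.015,0,0],[0,0,0.01,0,0],[0,0,0.005,0,0],[0,0,0,0,0],[0,0,0,0,0]]]'

```text
time_s: 9.25
tool_pos: [0.4984, -0.1098, 0.1411]
orientation: [0.0, 0.738, 0.675, 0.0]
ft_force: [-0.2, 0.2, 1.0]
width: 0.0007
grip_force: 0.0
```

apply_moves --motion '[[[-0.005,0,0,0,0],[-0.005,0,0,0,0],[-0.005,0,0,0,0],[-0.005,0,0,0,0],[-0.005,0,0,0,0],[-0.005,0,0,0,0]]]'

```text
time_s: 9.85
tool_pos: [0.4953, -0.1396, 0.1405]
orientation: [-0.0, 0.738, 0.675, 0.0]
ft_force: [-0.1, 3.1, 2.9]
width: 0.0006
grip_force: 1.7
```

```bash
python3 st.py; python3 - <<'E'
from h import *
snap("scene","s4")
a=cv2.imread("pics/s4.png")[60:280,120:420]; cv2.imwrite("pics/crop5.png",cv2.resize(a,None,fx=2.6,fy=2.6,interpolation=cv2.INTER_CUBIC))
E
```

```text
t 9.85 tcp mill [   0.2 -122.7  140.5] world [ 0.495 -0.14   0.14 ] F [-0.1  3.1  2.9] w 0.0006 g 1.7 q [-0.32  0.4   0.6   2.06 -0.32  0.77  0.38]
mill x in tool [-1.e-03  1.e+00  2.e-04]
```

View pics/crop5.png

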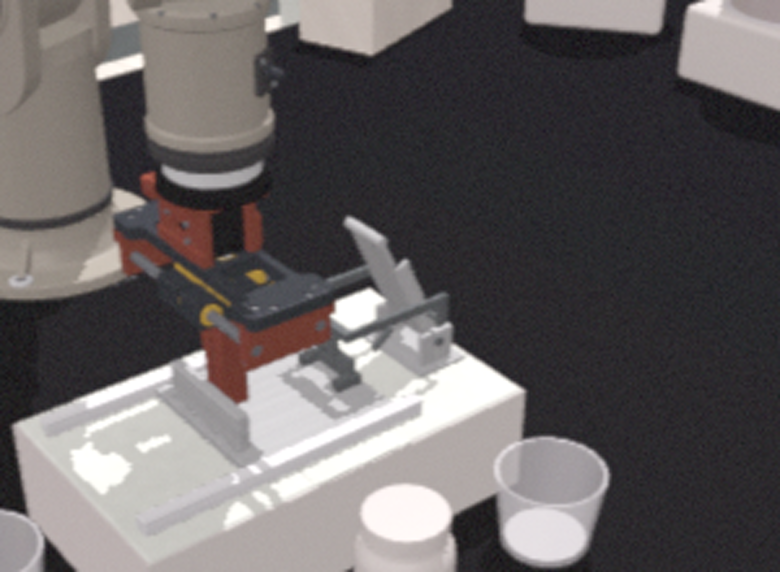

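The finger is on the rib and the hatch is sliding (rib at crop ≈(210,410)) with about 3 N. I'll keep pushing.

apply_moves --motion '[[[-0.006,0,0,0,0],[-0.006,0,0,0,0],[-0.006,0,0,0,0],[-0.006,0,0,0,0],[-0.006,0,0,0,0],[-0.006,0,0,0,0],[-0.006,0,0,0,0],[-0.006,0,0,0,0]]]'

```text
time_s: 10.7
tool_pos: [0.491, -0.1879, 0.1403]
orientation: [0.0, 0.738, 0.675, 0.0]
ft_force: [1.8, 2.9, -0.0]
width: 0.0005
grip_force: 1.7
```

apply_moves --motion '[[[-0.004,0,0,0,0],[-0.004,0,0,0,0],[-0.003,0,0,0,0],[-0.002,0,0,0,0],[-0.002,0,0,0,0],[0,0,0,0,0],[0,0,0,0,0]]]'

```text
time_s: 11.4
tool_pos: [0.4892, -0.2027, 0.1403]
orientation: [-0.0, 0.738, 0.675, -0.0]
ft_force: [1.0, 0.1, -0.4]
width: 0.0004
grip_force: 0.5
```

```bash
python3 st.py
```

```text
t 11.4 tcp mill [  -0.3 -186.1  140.3] world [ 0.489 -0.203  0.14 ] F [ 1.   0.1 -0.4] w 0.0004 g 0.5 q [-0.2   0.42  0.6   2.03 -0.33  0.78  0.51]
mill x in tool [-3.e-04  1.e+00 -5.e-04]
```

Now 1 mm steps, watching for the rise in force at the stop.

apply_moves --motion '[[[-0.001,0,0,0,0],[-0.001,0,0,0,0],[-0.001,0,0,0,0],[-0.001,0,0,0,0],[0,0,0,0,0]]]'

```text
time_s: 11.9
tool_pos: [0.4888, -0.2065, 0.1402]
orientation: [-0.0, 0.738, 0.675, -0.0]
ft_force: [-0.8, 2.4, 1.4]
width: 0.0006
grip_force: 1.2
```

apply_moves --motion '[[[-0.001,0,0,0,0],[-0.001,0,0,0,0],[0,0,0,0,0]]]'

```text
time_s: 12.2
tool_pos: [0.4887, -0.2085, 0.1402]
orientation: [-0.0, 0.738, 0.675, -0.0]
ft_force: [-2.2, 2.9, 0.8]
width: 0.0009
grip_force: 1.2
```

apply_moves --motion '[[[-0.001,0,0,0,0],[0,0,0,0,0]]]'

```text
time_s: 12.4
tool_pos: [0.4887, -0.2094, 0.1402]
orientation: [-0.0, 0.738, 0.675, -0.0]
ft_force: [-2.6, 2.8, 0.9]
width: 0.0003
grip_force: 1.3
```

```bash
python3 st.py
```

```text
t 12.4 tcp mill [  -0.2 -192.8  140.2] world [ 0.489 -0.209  0.14 ] F [-2.6  2.8  0.9] w 0.0003 g 1.3 q [-0.18  0.43  0.6   2.02 -0.33  0.79  0.52]
mill x in tool [-5.e-04  1.e+00 -5.e-04]
```

Still only friction, so the stop is not reached yet.

apply_moves --motion '[[[-0.001,0,0,0,0],[0,0,0,0,0]]]'

```text
time_s: 12.6
tool_pos: [0.4886, -0.2097, 0.1402]
orientation: [-0.001, 0.738, 0.675, 0.0]
ft_force: [-2.1, 4.9, 1.5]
width: 0.0006
grip_force: 2.3
```

apply_moves --motion '[[[-0.001,0,0,0,0],[0,0,0,0,0]]]'

```text
time_s: 12.8
tool_pos: [0.4886, -0.2097, 0.1402]
orientation: [-0.001, 0.737, 0.675, 0.0]
ft_force: [-2.5, 6.9, 4.0]
width: 0.0004
grip_force: 3.6
```

```bash
python3 st.py; python3 - <<'E'
from h import *
snap("top","t5")
a=cv2.imread("pics/t5.png")[170:315,180:430]; cv2.imwrite("pics/crop6.png",cv2.resize(a,None,fx=3.2,fy=3.2,interpolation=cv2.INTER_CUBIC))
E
```

```text
t 12.8 tcp mill [  -0.3 -193.2  140.2] world [ 0.489 -0.21   0.14 ] F [-2.5  6.9  4. ] w 0.0004 g 3.6 q [-0.18  0.43  0.59  2.02 -0.34  0.79  0.52]
mill x in tool [-0.0015  1.     -0.0013]
```

View pics/crop6.png

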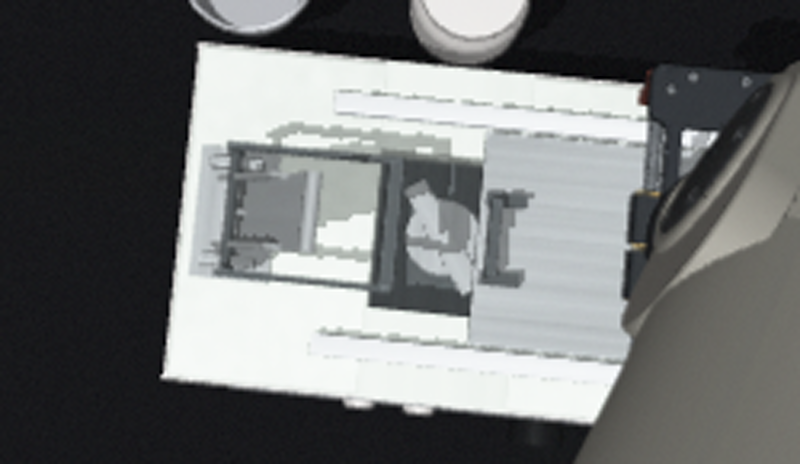

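The TCP has stopped advancing and the force is rising, so the hatch is at its stop. In the picture its latch edge moved from crop x≈333 to ≈484, about 85 mm. I'll back off and retreat upwards.

apply_moves --motion '[[[0.005,0,0,0,0],[0.01,0,0,0,0],[0,0,-0.02,0,0],[0,0,-0.03,0,0],[0,0,-0.03,0,0],[0,0,-0.03,0,0],[0,0,0,0,0],[0,0,0,0,0]]]'

```text
time_s: 13.65
tool_pos: [0.4906, -0.1962, 0.2507]
orientation: [0.001, 0.738, 0.675, 0.001]
ft_force: [-0.4, -0.6, -0.9]
width: 0.0001
grip_force: 0.0
```

```bash
python3 st.py; python3 - <<'E'
from h import *
snap("scene","s6")
a=cv2.imread("pics/s6.png")[60:320,60:420]; cv2.imwrite("pics/crop7.png",cv2.resize(a,None,fx=2.2,fy=2.2,interpolation=cv2.INTER_CUBIC))
for h in (0,80,85):
  print(h,[(2.2*(proj("s6",w(x,-125-h+5,138.5))-[60,60])).round() for x in(-45,45)])
E
```

```text
t 13.65 tcp mill [   0.5 -179.5  250.7] world [ 0.491 -0.196  0.251] F [-0.4 -0.6 -0.9] w 0.0001 g 0.0 q [-0.3   0.26  0.68  1.93 -0.19  1.01  0.38]
mill x in tool [-0.001  1.     0.002]
0 [array([299., 295.]), array([358., 343.])]
80 [array([215., 327.]), array([271., 379.])]
85 [array([210., 329.]), array([266., 382.])]
```

View pics/crop7.png

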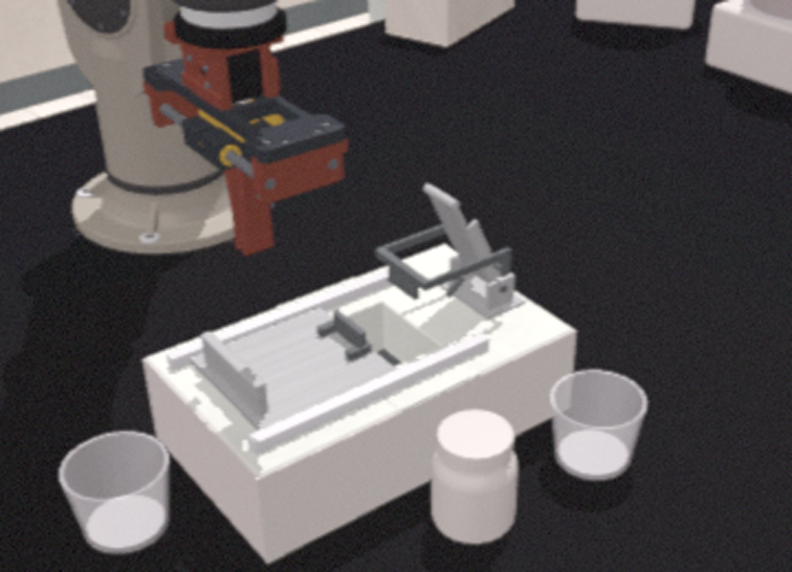

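The rib stands at crop ≈(210,333)–(266,383), matching 85 mm of travel. The lever is open, the cups and jar are untouched, and the tool is clear.

```bash
python3 -c "
from cell import job
print(job.close_job())"
```

```text
the job is handed in; nothing more can be done
None
```

The job is handed in: the latch lever rests fully open with its hook clear, the hatch is at its open stop, and the cups and jar stand where they were; the hand-in call returned no verdict.

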